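Load the brass test bar into the thickness gauge and set the sprung foot on it

ROBOT

A 7-joint arm with a two-finger parallel gripper is mounted at the origin on the work surface. World frame = base frame: x ahead of the robot, y to its left, z up, the work surface at z = 0. Lengths are in mm, angles in rad, forces in N, time in s.
With the tool pointing down it reaches from about 425 to 975 mm from the base axis. Payload 16.7 kg.
Tool frame: the origin (TCP) lies at the very end of the fingers, on their centre line; the grasp point (between the pads) lies 19 mm behind it (manip.grip_point_offset is the distance from the TCP to the grasp point, in mm); x points along the fingers, z is the direction in which the jaws open and shut, and the axes are right-handed (so a half turn about x gives the same grasp; the last joint's range is limited). The gripper opens to 85 mm and grips with 20 to 120 N. Pads are 22 mm wide; open, the fingers measure 114 mm over their backs; the gripper's body (76 mm by 85 mm) begins 54 mm behind the grasp point. The pads swing forward as they close: fully open they stand 13 mm farther back than shut.
Start: joints at [-0.149, 0.426, 0.074, 1.606, -0.034, 1.111, -0.067], TCP at [674.962, -0.018, 196.602] pointing down, gripper open.
Joint ranges: [-2.85, 2.85], [-0.5, 2.14], [-1.23, 1.37], [0.21, 2.46], [-1.02, 4.16], [0.16, 2.05], [-2.73, 2.73]. Speed limits (rad/s): [1.89, 1.89, 2.39, 2.39, 3.01, 3.01, 3.01].

INTERFACE

Orientations are given as a unit quaternion [w, x, y, z].
In Python, from plant import manip, fingers, planner, read_camera, camera_model, job, telemetry gives the robot as it stands. The module is installed in compiled form; this text tells all that it offers. Calls block until the motion is done:
- manip.reach(position, orientation): joint-space move of the TCP to a pose.
- manip.line_to(position, rate=150, orientation=None, contact_N=None): straight line of the TCP; orientation=None keeps the orientation; rate is the mean speed in mm/s. With contact_N (N) it stops when the force on the tool has changed by that much, and returns True; else False.
- manip.goto_joints(angles): joint-space move.
- fingers.gripper_to(opening): opening from 0.0 (shut) to 1.0 (fully open); the grip force is fixed at half the most; returns when the fingers have stopped.
- manip.wait(seconds).
- planner.inverse_kinematics(position, orientation): joint angles nearest the present ones, or None.
- read_camera(name): name is "scene" or "side" or "wrist"; returns the picture (480x640x3 uint8, red, green, blue); there is no depth.
- camera_model(name): a dict with "mtx" (3x3 intrinsics, pixels), "rvec" (rotation vector, rad) and "tvec" (3), from world to camera coordinates, as OpenCV has them. Camera axes: x right, y down, z forward; pixel columns grow to the right and rows downward; lengths in mm; the calibration is good to about 2 mm. The wrist camera is an equidistant fisheye: a pixel r from the principal point sees the ray r / f radians off the axis. A picture is of the moment at which its call begins: read the wrist's pose just before it. camera_model takes no time and is no camera call; for the wrist camera it gives the pose at the moment of the call.
A pose or a line that the arm cannot do raises manip.Unreachable and nothing moves.
- job.job_done(): hands the job in, once; it reports no verdict.
Readings, each from a call of its own:
- telemetry.read_t(): time.
- telemetry.read_joint_positions(): joint angles.
- telemetry.read_joint_vel(): joint speeds.
- telemetry.read_tau(): joint torques, N m.
- telemetry.read_position(): TCP position.
- telemetry.read_tcp_rot(): TCP orientation.
- telemetry.read_wrist_force(): force on the tool from outside, world axes, zero at the start.
- telemetry.read_moment(): the same for the moment, N m.
- telemetry.read_gripper_width(): opening from 0.0 (shut) to 1.0 (fully open).
Only numpy, scipy, OpenCV 4.12 (cv2) and the standard library are available. Lean on these libraries where they do the work, as an engineer would, in place of code of your own. Each camera call takes 0.05 s, during which the arm holds its last target.

TASK

Take the brass bar out of the foam case, slide it flat into the slot of the thickness gauge until it is fully home against the end stop, then lower the gauge's head by its red knob until the sprung foot rests on the bar and is pressed in about 6 mm. Do not bottom the foot's spring at any time, let go of everything, and leave the grey bar and the other things on the bench where they are.

Things in the scene. Friction and masses are not known exactly. Their poses are not given: they have to be found in the camera images.
- brass_bar: Brass-coloured bar, 140 x 36 x 12 mm, about 0.45 kg, same both ways round. Origin: centre of its underside; x along its length, y across its 36 mm width, z up. It starts lying flat in one of the two bays of the case, where only its middle can be gripped. Home in the slot, its leading end touches the end stop, its centre is 20 mm inside the slot mouth and its last 50 mm stick out.
- grey_bar: Grey aluminium bar of the same size, in the other bay. Leave it where it is.
- case: Black open case, fixed, 190 x 210 mm (x, y); origin: centre of its underside. Floor 4 mm thick, foam up to 20 mm above the bench, rim 24 mm. Bays at y = +50 and -50 mm each hold one bar along x, 2 mm clear each side, its top 4 mm below the foam. Foam hems in the bar's ends; its middle 56 mm is free on both sides for the fingers (26 mm or more, down to the floor).
- gauge: Bench thickness gauge, fixed, its place and yaw differ each time. Steel base plate 255 x 100 mm, 10 mm thick. Origin: on the bench, under the middle of the slot mouth; x points into the slot. Flat bare apron from x = -120 to 0 mm, its top 10 mm above the bench. Column of 26 mm diameter at x = 110 mm, top 159 mm above the bench. The foot's vertical axis is at x = 60 mm, y = 0.
- slot_mouth (a point): Middle of the slot's mouth, on its floor, 10 mm above the bench (level with the apron); axes as the gauge's. The slot is 39.2 mm wide, 16 mm high and 90 mm deep, with two roof lips over its edges whose tops are 30 mm above the bench. Small flared cheeks at the mouth reach 11 mm out over the apron.
- slot_end (a point): Middle of the end stop's face, on the slot floor, 90 mm inside the mouth.
- knob (a point): Centre of the red knob on top of the gauge's head, above the foot's axis: upright cylinder, 26 mm diameter, 26 mm high, on a 12 mm stem, to be gripped from above. It is 205 mm above the bench at head = 0. With the bar home, the foot touches the bar when the knob centre is 145 mm above the bench and is pressed in 6 mm when it is at 139 mm.
- head (a joint): How far the head is lowered on the column, in m, 0 (top) to 0.080; stays where it is left (5 N friction) and can be moved either way. With the bar home, the foot meets it at head = 0.060. The head starts raised, between 0.005 and 0.035.
- foot (a joint): The gauge's reading: how far the foot is pressed up into the head, in m, 0 (free) to 0.013 (bottomed). Sprung downward, about 0.5 N at first touch and 250 N/m. Wanted 0.006.
- foot_tip (a point): Underside of the foot, a brass disc of 16 mm diameter on a 10 mm plunger; 82 mm above the bench at head = 0, and going down with the head.
- disc_a: Bystander: steel reference disc, 60 mm diameter, 16 mm high. Origin: centre of underside.
- disc_b: Bystander: dark steel disc, 48 mm diameter, 12 mm high. Origin: centre of underside.
- driver: Bystander: screwdriver lying on the bench.
- oil: Bystander: amber bottle, 44 mm diameter, 85 mm high, standing.
- loupe: Bystander: black eye loupe, 40 mm diameter, 36 mm high, standing.
There are look-alikes about, which are no part of the job. Of the things shaped like the brass_bar, the brass one is meant.

How it is judged:
By the outcome, as a careful person would: the job done as asked, in the order asked, and still so for the second after the job is handed in, with the robot touching nothing.
It also fails if it takes over 72 s, if anything falls off the work surface, if the arm or the gripper's body presses on something with over 40 N, if the wrist force passes 120 N, or if a joint passes its speed limit or range.

## Working session

There is one attempt and no reset: what is moved stays moved. The work goes in short steps, each a Python script; the robot and the scene stay as the last script left them, time stands still between calls to the robot, and variables do not carry over. Pictures are saved under pics/ and viewed, and the job is handed in when it is done.

```bash
mkdir -p pics; python3 - <<'E'
from plant import *
import cv2
for n in ["scene","side","wrist"]:
    m=camera_model(n); im=read_camera(n); cv2.imwrite(f"pics/{n}0.png",im[:,:,::-1]); print(n,m)
print(telemetry.read_t(),telemetry.read_position(),telemetry.read_tcp_rot(),telemetry.read_gripper_width(),manip.grip_point_offset)
E
```

```text
scene {'mtx': array([[464.00663053,   0.        , 322.53097452],
       [  0.        , 464.00663053, 240.86214565],
       [  0.        ,   0.        ,   1.        ]]), 'rvec': array([ 1.39801431,  2.07953389, -0.97722592]), 'tvec': array([ 212.40528045, -222.32784606, 1653.74612891])}
side {'mtx': array([[461.33433866,   0.        , 312.10625907],
       [  0.        , 461.33433866, 242.16116263],
       [  0.        ,   0.        ,   1.        ]]), 'rvec': array([ 2.00023644, -0.71174861,  0.40386183]), 'tvec': array([-423.56459924,  279.44938881,  880.70470995])}
wrist {'mtx': array([[371.64829954,   0.        , 316.9282182 ],
       [  0.        , 371.64829954, 241.24070708],
       [  0.        ,   0.        ,   1.        ]]), 'rvec': array([-2.82679627e+00,  2.92153928e-04,  1.68801211e-03]), 'tvec': array([-674.5418686 ,  -39.84510753,  379.73317958])}
0.15 [ 6.74638824e+02 -6.04340561e-02  1.96049366e+02] [ 7.06742333e-01 -8.70826905e-06  7.07471039e-01 -6.41798524e-05] 0.9997126876768524 18.700000000000003
```

View pics/scene0.png

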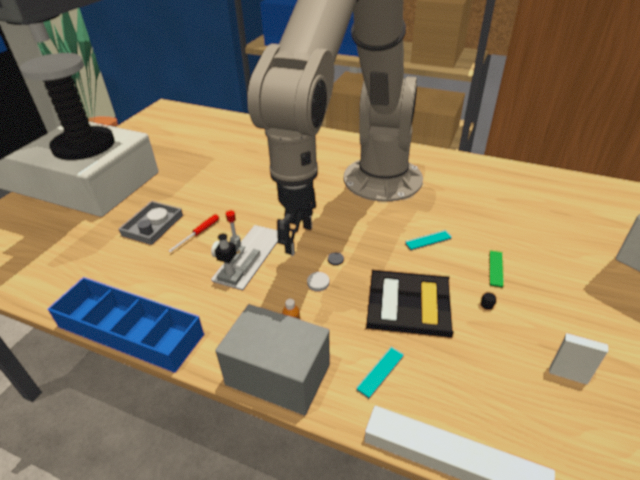

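View pics/side0.png

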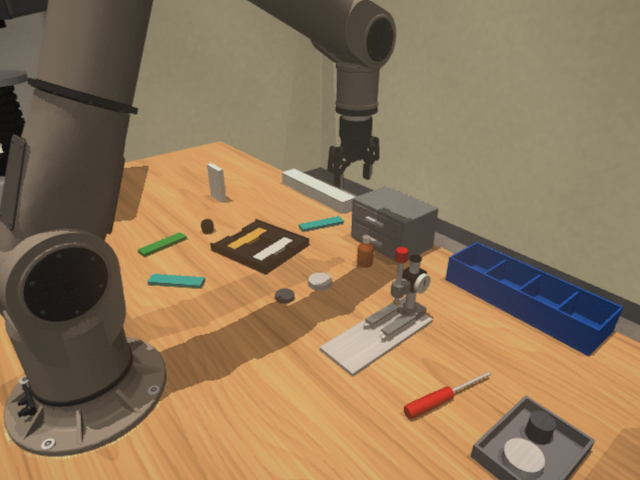

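View pics/wrist0.png

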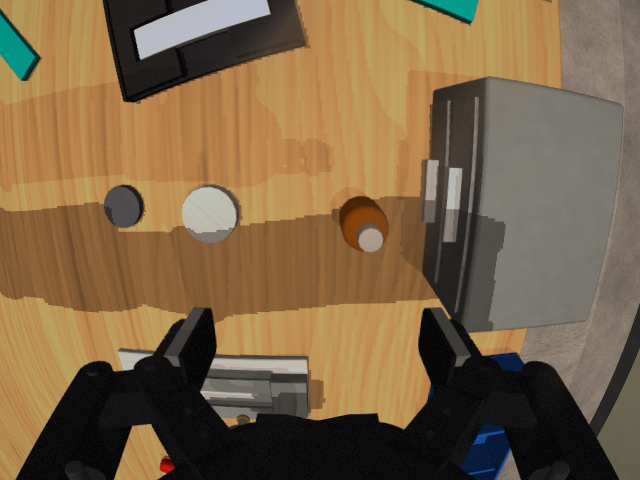

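The scene view shows the case with the brass bar at about (429,303) and the grey bar at (390,298), plus the gauge with its red knob at (231,215). In the side view, brass is at about (247,238) and the knob at (402,254). Next I'll cast rays for coarse positions.

```bash
cat > h.py <<'E'
import numpy as np, cv2
from scipy.spatial.transform import Rotation as R
def ray(m,px,fish=False):
    K=m["mtx"]; px=np.asarray(px,float)
    a=(px[0]-K[0,2])/K[0,0]; b=(px[1]-K[1,2])/K[1,1]
    if fish:
        t=np.hypot(a,b); s=np.sin(t)/t if t>1e-9 else 1; d=np.array([a*s,b*s,np.cos(t)])
    else: d=np.array([a,b,1.])
    Rm=cv2.Rodrigues(np.asarray(m["rvec"],float))[0]
    d=Rm.T@(d/np.linalg.norm(d)); o=-Rm.T@np.asarray(m["tvec"],float)
    return o,d
def onz(m,px,z,fish=False):
    o,d=ray(m,px,fish); return o+d*(z-o[2])/d[2]
def tri(*rs):
    A=np.zeros((3,3));b=np.zeros(3)
    for o,d in rs:
        P=np.eye(3)-np.outer(d,d);A+=P;b+=P@o
    x=np.linalg.solve(A,b); return x,[np.linalg.norm((np.eye(3)-np.outer(d,d))@(x-o)) for o,d in rs]
def proj(m,X,fish=False):
    Rm=cv2.Rodrigues(np.asarray(m["rvec"],float))[0]; c=Rm@np.asarray(X,float)+m["tvec"];K=m["mtx"]
    if fish:
        t=np.arctan2(np.hypot(c[0],c[1]),c[2]); u=c[:2]/np.hypot(c[0],c[1])*t
    else: u=c[:2]/c[2]
    return u*K[0,0]+K[:2,2]
def big(mask):
    n,l,s,c=cv2.connectedComponentsWithStats(mask.astype(np.uint8))
    o=np.argsort(-s[1:,4])+1
    return [(l==i,c[i],s[i]) for i in o]
def mask(im,lo,hi):
    return cv2.inRange(cv2.cvtColor(im,cv2.COLOR_RGB2HSV),np.array(lo),np.array(hi))>0
E
python3 - <<'E'
from h import *
from plant import *
S={n:cv2.imread(f"pics/{n}0.png")[:,:,::-1].copy() for n in ["scene","side"]}
M={n:camera_model(n) for n in S}
K={}
for n,box in [("scene",(424,280,440,325)),("side",(215,220,285,255))]:
    im=S[n];x0,y0,x1,y1=box
    mk=mask(im,(18,140,120),(32,255,255)); z=np.zeros_like(mk);z[y0:y1,x0:x1]=mk[y0:y1,x0:x1]
    b=big(z)[0];K["brass",n]=b[1];print(n,"brass",b[1:])
    mk=mask(im,(0,170,90),(6,255,255))
    for b in big(mk)[:3]: print(n,"red",b[1],b[2])
print(tri(*[ray(M[n],K["brass",n]) for n in S]))
print(onz(M["scene"],K["brass","scene"],16))
print("knob",tri(ray(M["scene"],(231,215)),ray(M["side"],(402,254))))
for n,p in [("scene",(277,229)),("side",(322,350)),("side",(352,371)),("side",(432,320)),("scene",(390,298))]: print(n,p,onz(M[n],p,10))
print("wcam",[ray(camera_model("wrist"),camera_model("wrist")["mtx"][:2,2])])
E
```

```text
scene brass (array([430.22695035, 303.32978723]), array([424, 282,  14,  43, 564], dtype=int32))
scene red [205.91764706 224.11764706] [194 215  24  20 170]
scene red [230.31944444 215.77777778] [226 211   9  11  72]
side brass (array([246.82078853, 237.76702509]), array([228, 227,  38,  22, 279], dtype=int32))
side red [428.14141414 401.73015873] [404 387  50  31 693]
side red [401.23312883 254.07361963] [396 247  12  15 163]
(array([532.81262844, 291.1214736 ,  11.23246585]), [np.float64(0.6364981065509214), np.float64(0.636498106550825)])
[536.59418511 291.89215294  16.        ]
knob (array([ 585.98714637, -239.39411329,  186.52143243]), [np.float64(2.3393500165938668), np.float64(2.339350016593861)])
scene (277, 229) [ 403.0652034  -213.63094544   10.        ]
side (322, 350) [ 402.76628329 -208.34326611   10.        ]
side (352, 371) [ 410.62373795 -290.19400996   10.        ]
side (432, 320) [ 655.31090906 -291.53566798   10.        ]
scene (390, 298) [551.12889548 190.79509408  10.        ]
wcam [(array([675.02642577,  79.42498898, 372.74006182]), array([-0.0010365 , -0.30960678, -0.95086411]))]
```

Two views put the knob at about (586,-239,187) and brass at (533,291). I'll now turn the tool so the jaws open along y and look at the gauge from two wrist positions.

```bash
cat >> h.py <<'E'
def ori(yaw):
    c,s=np.cos(yaw),np.sin(yaw)
    # tool x down, tool y -> -gx, tool z -> gy
    M=np.array([[0,-c,-s],[0,-s,c],[-1,0,0]])
    q=R.from_matrix(M).as_quat(); q=q[[3,0,1,2]]
    return q
def snap(name,pic):
    import plant,json
    m=plant.camera_model(name); im=plant.read_camera(name)
    cv2.imwrite(f"pics/{pic}.png",im[:,:,::-1])
    json.dump({k:np.asarray(v).tolist() for k,v in m.items()},open(f"pics/{pic}.json","w"))
    return m,im
def load(pic):
    import json
    return {k:np.array(v) for k,v in json.load(open(f"pics/{pic}.json")).items()},cv2.imread(f"pics/{pic}.png")[:,:,::-1].copy()
E
python3 - <<'E'
from h import *
from plant import *
q=ori(0)
try:
    print(planner.inverse_kinematics([630,-240,300],q),planner.inverse_kinematics([560,-240,300],q))
    manip.reach([630,-240,300],q); print(telemetry.read_t()); manip.wait(.15)
    snap("wrist","g1")
    manip.reach([560,-240,300],q); print(telemetry.read_t(),telemetry.read_position()); manip.wait(.15)
    snap("wrist","g2")
    print(telemetry.read_joint_positions(),telemetry.read_t())
except manip.Unreachable as e: print("unreach",e)
E
```

```text
[ 0.36455029  0.36328168 -0.13139835  1.46955626  0.04818096  1.31190859
  1.8000913 ] [ 0.37832615  0.24918307 -0.0973477   1.62363     0.02509867  1.27000059
  1.84732567]
1.85
2.4333 [ 559.34353956 -240.20322327  300.74082851]
[ 0.40608103  0.25210744 -0.13272344  1.62080992  0.03426596  1.27111844
  1.83893276] 2.6333
```

View pics/g1.png

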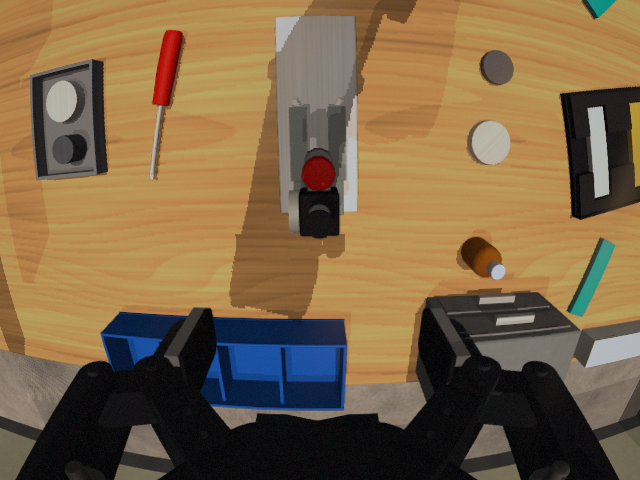

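View pics/g2.png

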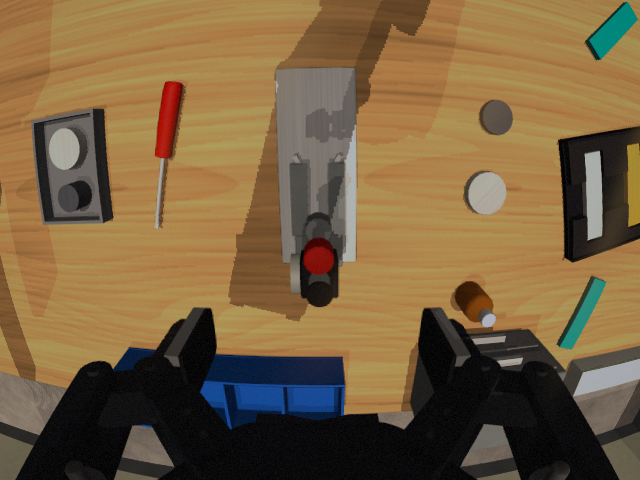

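The apron corners show in g2 at about (277,70), (355,68), (283,262) and (355,260). The lips start near row 160 and the knob is at (319,256). I'll zoom in for pixel accuracy.

```bash
python3 - <<'E'
from h import *
a=cv2.imread("pics/g1.png")[5:245,260:375]; b=cv2.imread("pics/g2.png")[55:295,260:375]
o=np.hstack([cv2.resize(x,None,fx=2.5,fy=2.5,interpolation=cv2.INTER_CUBIC) for x in (a,b)])
o=cv2.convertScaleAbs(o,alpha=1.4)
cv2.imwrite("pics/gz.png",o);print(o.shape)
E
```

```text
(600, 576, 3)
```

View pics/gz.png

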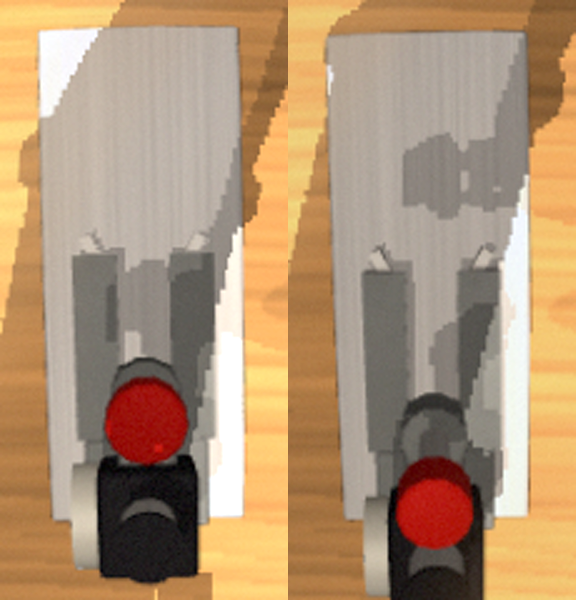

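```bash
python3 - <<'E'
from h import *
def line(P): # fit y=a+bx robust
    return cv2.fitLine(np.asarray(P,np.float32),cv2.DIST_HUBER,0,.1,.01).ravel()
cor={}
for g,r0,r1 in [("g1",22,100),("g2",74,150)]:
    m,im=load(g)
    hsv=cv2.cvtColor(im,cv2.COLOR_RGB2HSV)
    s=cv2.GaussianBlur(hsv[:,:,1],(3,3),0).astype(int)
    mk=s<60
    L=[];Rr=[];F=[]
    for r in range(r0,r1+105,3):
        row=s[r,255:380]<70
        i=np.flatnonzero(row)
        # main run around centre col 318
        c=318-255
        l=i[i<=c-30]; rr=i[i>=c+30]
        if len(l): L.append((l.min()+255-.5,r))
        if len(rr): Rr.append((rr.max()+255+.5,r))
    for c in range(285,350,3):
        col=s[:r0+30,c]<70; i=np.flatnonzero(col); F.append((c,i.min()-.5) if len(i) else (c,np.nan))
    W={}
    for n,P in (("L",L),("R",Rr),("F",F)):
        X=np.array([onz(m,p,10,True)[:2] for p in P if np.isfinite(p[1])]); v=line(X); res=(X-v[2:])@np.array([-v[1],v[0]])
        ang=np.arctan2(v[1],v[0]); W[n]=v
        print(g,n,"dir deg",np.degrees(ang),"pt",v[2:],"res",np.abs(res).round(1).tolist()[:40])
    d=W["L"][:2]; nrm=np.array([-d[1],d[0]]); print("width",(W["R"][2:]-W["L"][2:])@nrm)
    mk=mask(im,(0,170,60),(6,255,255)); mk[:, :290]=0; mk[:,350:]=0
    b=big(mk)[0]; print("knob",b[1],b[2]); 
E
```

```text
g1 L dir deg 1.2085541 pt [ 534.36273 -288.84537] res [0.6, 0.6, 0.7, 0.7, 0.8, 0.4, 0.3, 0.2, 0.2, 0.1, 0.0, 0.0, 0.1, 0.2, 0.3, 0.3, 0.8, 0.7, 0.6, 0.5, 0.5, 0.4, 0.3, 0.2, 0.1, 0.0, 0.1, 0.2, 0.3, 0.8, 0.6, 0.6, 0.4, 0.3, 0.2, 0.1, 0.0, 0.2, 0.3, 0.4]
g1 R dir deg 1.4834225 pt [ 518.0042 -190.6841] res [0.2, 0.0, 0.1, 0.2, 0.9, 0.8, 0.6, 0.5, 0.4, 0.3, 0.2, 0.1, 0.0, 0.1, 0.2, 0.3, 0.4, 0.5, 0.6, 0.5, 0.4, 0.3, 0.3, 0.2, 0.1, 0.0, 0.1, 0.1, 0.2, 0.3, 0.3, 0.4, 0.5, 0.5, 0.6, 0.6, 0.7, 0.7, 0.8, 0.8]
g1 F dir deg -89.553444 pt [ 410.04453 -237.04066] res [0.4, 0.6, 0.6, 0.5, 0.4, 0.3, 0.2, 0.1, 0.0, 0.0, 0.0, 0.1, 0.1, 0.1, 0.1, 0.1, 0.0, 0.0, 0.1, 0.1, 0.2, 0.3]
width 98.48447
knob [318.17462165 173.00814901] [302 156  33  35 859]
g2 L dir deg 1.0593382 pt [ 532.27167 -288.9178 ] res [0.4, 0.3, 0.2, 1.1, 0.0, 0.1, 0.1, 0.2, 0.3, 0.4, 0.5, 0.6, 0.5, 0.4, 0.3, 0.2, 0.1, 0.0, 0.1, 0.2, 0.3, 0.5, 0.6, 0.5, 0.4, 0.3, 0.2, 0.0, 0.1, 0.2, 0.4, 0.5, 0.6, 0.5, 0.3, 0.2, 0.0, 0.1, 0.3, 0.5]
g2 R dir deg 1.1680509 pt [ 567.4904  -189.74823] res [0.8, 0.8, 0.3, 0.3, 0.2, 0.1, 0.1, 0.0, 0.0, 0.1, 0.1, 0.2, 0.2, 0.3, 0.3, 0.4, 0.4, 0.4, 0.5, 0.5, 0.5, 0.6, 0.6, 0.7, 0.6, 0.6, 0.6, 0.6, 0.6, 0.6, 0.6, 0.6, 0.6, 0.6, 0.6, 0.6, 0.6, 0.6, 0.6, 0.6]
g2 F dir deg -88.98067 pt [ 409.70993 -233.28435] res [0.1, 0.1, 0.2, 0.4, 0.5, 0.6, 0.7, 0.5, 0.4, 0.3, 0.2, 0.1, 0.1, 0.0, 0.0, 0.0, 0.1, 0.1, 0.1, 0.1, 0.0, 0.0]
width 98.50149
knob [318.76156584 257.15539739] [303 238  31  37 843]
```

```bash
python3 - <<'E'
from h import *
rs=[]
for g in ("g1","g2"):
    m,im=load(g)
    mk=mask(im,(0,170,130),(6,255,255)); mk[:, :290]=0; mk[:,350:]=0
    b=big(mk)[0]; cn=cv2.findContours(b[0].astype(np.uint8),0,1)[0][0]; e=cv2.minEnclosingCircle(cn)
    print(g,b[1],b[2],e); rs.append(ray(m,e[0],True))
    # lip edges & gap: profile across rows
    for r in ((115,135) if g=="g1" else (170,185)):
        print(r,im[r,284:352].mean(1).astype(int).tolist())
x,_=tri(*rs);print(x,_)
for g,p in (("g1",None),("g2",None)): pass
# bottom-plate front corners triangulated
m1,_=load("g1");m2,_=load("g2")
for a,b in [((275.5,16.5),(276.5,68.5)),((355.5,16),(355,68))]: print(tri(ray(m1,a,True),ray(m2,b,True)))
E
```

```text
g1 [323. 184.] [322 183   3   3   9] ((323.0, 184.0), 1.414313554763794)
115 [130, 127, 127, 131, 125, 81, 83, 80, 82, 81, 82, 82, 82, 83, 83, 82, 81, 81, 80, 81, 81, 79, 75, 97, 97, 100, 101, 98, 96, 99, 101, 99, 98, 97, 95, 97, 100, 97, 97, 99, 100, 99, 96, 82, 80, 79, 65, 63, 61, 63, 60, 64, 65, 64, 64, 65, 66, 64, 62, 62, 64, 74, 99, 100, 99, 98, 163, 174]
135 [130, 129, 127, 130, 127, 109, 82, 82, 83, 81, 80, 80, 81, 80, 81, 81, 81, 82, 72, 62, 62, 65, 70, 83, 97, 98, 99, 99, 99, 98, 101, 99, 98, 97, 97, 95, 97, 97, 97, 100, 99, 99, 95, 96, 65, 62, 62, 62, 64, 63, 65, 64, 65, 61, 63, 62, 63, 62, 62, 64, 64, 84, 152, 175, 174, 173, 172, 174]
g2 [315.58704453 255.75303644] [306 248  23  18 247] ((317.0, 258.5), 11.543496131896973)
170 [119, 120, 117, 116, 122, 101, 79, 75, 73, 74, 75, 73, 74, 74, 73, 77, 76, 75, 76, 75, 76, 74, 78, 86, 91, 93, 97, 118, 117, 118, 121, 119, 117, 114, 114, 116, 117, 117, 115, 117, 118, 117, 115, 102, 83, 74, 75, 77, 74, 74, 74, 73, 74, 73, 76, 76, 78, 75, 76, 75, 95, 135, 168, 177, 174, 175, 176, 176]
185 [118, 117, 117, 116, 119, 119, 83, 76, 76, 75, 76, 76, 75, 77, 76, 75, 74, 77, 76, 75, 76, 76, 71, 76, 90, 89, 99, 120, 117, 116, 119, 117, 116, 116, 115, 115, 117, 112, 91, 89, 90, 92, 88, 85, 69, 60, 59, 60, 58, 58, 61, 60, 59, 57, 58, 57, 88, 103, 101, 101, 110, 140, 161, 162, 162, 174, 175, 175]
[ 602.39354875 -236.83682448  157.28037612] [np.float64(2.7155956129796923), np.float64(2.715595612979625)]
(array([ 409.93854995, -290.21171523,    8.75967777]), [np.float64(0.6300947844851059), np.float64(0.6300947844852312)])
(array([ 409.28640225, -192.20678033,    8.2976956 ]), [np.float64(0.5950434841140709), np.float64(0.5950434841141271)])
```

```bash
python3 - <<'E'
from h import *
m1,_=load("g1");m2,_=load("g2")
x,e=tri(ray(m1,(318,174),True),ray(m2,(318,259),True));print("knob top",x,e)
print("lips",[onz(m1,p,30,True) for p in ((317.1,115),(317.2,135))],[onz(m2,p,30,True) for p in ((316.7,170),)])
print("lip ends front(z30)",[onz(m,p,30,True) for m,p in ((m1,(298,106.5)),(m1,(338,106)),(m2,(298,162.5)),(m2,(336,162.5)))])
c0=np.array([530,-239.7]);d=np.array([np.cos(.019),np.sin(.019)])
print("foot pred",c0+60*d, "at x=570 y",-239.7+40*.019)
E
```

```text
knob top [ 589.03188561 -238.63783911  193.24313055] [np.float64(0.084941800243726), np.float64(0.08494180024376732)]
lips [array([ 539.61373534, -239.25190512,   30.        ]), array([ 563.64595796, -239.13185241,   30.        ])] [array([ 536.73858974, -239.9702724 ,   30.        ])]
lip ends front(z30) [array([ 529.25080591, -261.74386019,   30.        ]), array([ 528.61577019, -214.63988674,   30.        ]), array([ 527.53798252, -262.41156232,   30.        ]), array([ 527.51882505, -216.81465685,   30.        ])]
foot pred [ 589.98917033 -238.56006859] at x=570 y -238.94
```

The checks agree. The plate edges, lips and front edge give a mouth at (529.2,-239.6) with yaw about 0.019. The knob top triangulates to (589,-238.6,193), which fits a foot axis at x=60. The case is next.

```bash
python3 - <<'E'
from h import *
from plant import *
q=ori(0)
manip.reach([650,291,220],q); manip.wait(.15); snap("wrist","c1")
manip.reach([580,291,220],q); manip.wait(.15); snap("wrist","c2")
print(telemetry.read_t(),telemetry.read_joint_positions())
a,b=[cv2.imread(f"pics/{n}.png") for n in("c1","c2")]
o=np.hstack([x[0:300,120:520] for x in(a,b)]); cv2.imwrite("pics/cz.png",o)
E
```

```text
5.3833 [-0.23184087  0.4000476  -0.44058392  1.61695403  0.18172279  1.16534455
  0.85594575]
```

View pics/cz.png

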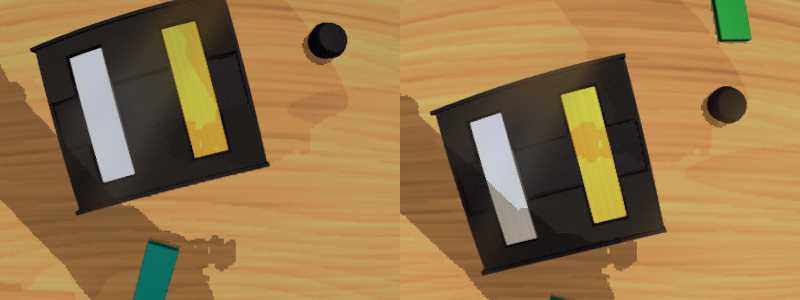

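The brass bar is at about (315,90) in c1 and (314,155) in c2, fully visible and tilted about 13°. I'll measure its corners.

```bash
python3 - <<'E'
from h import *
C=[];ms=[]
for g in ("c1","c2"):
    m,im=load(g); mk=mask(im,(20,150,90),(32,255,255)); z=np.zeros_like(mk); z[15:235,265:360]=mk[15:235,265:360]
    z=cv2.morphologyEx(z.astype(np.uint8),cv2.MORPH_OPEN,np.ones((5,5)))
    b=big(z)[0]; cn=max(cv2.findContours(b[0].astype(np.uint8),0,1)[0],key=cv2.contourArea)
    ap=cv2.boxPoints(cv2.minAreaRect(cn)); ap=ap[np.argsort(ap[:,1])]
    print(g,b[1],b[2],ap.round(1).tolist())
    C.append((b[1],ap)); ms.append(m)
    W=np.array([onz(m,p,16,True)[:2] for p in cn[:,0,:]],np.float32); print("world rect z16",cv2.minAreaRect(W), "centroid",onz(m,b[1],16,True))
    w,h=cv2.minAreaRect(W)[1]
print("tri",tri(ray(ms[0],C[0][0],True),ray(ms[1],C[1][0],True)))
for i in range(4): print(tri(ray(ms[0],C[0][1][i],True),ray(ms[1],C[1][1][i],True)))
E
```

```text
c1 [314.28206249  87.96569806] [ 283   22   63  134 4577] [[315.1000061035156, 20.100000381469727], [280.5, 29.200000762939453], [348.6000061035156, 148.3000030517578], [313.8999938964844, 157.3000030517578]]
world rect z16 ((533.4982299804688, 287.37921142578125), (137.9749298095703, 36.054203033447266), 13.924639701843262) centroid [533.97216564 287.3733083   16.        ]
c2 [313.55285962 153.90381282] [ 281   87   65  136 4616] [[314.29998779296875, 85.30000305175781], [279.70001220703125, 94.0999984741211], [347.1000061035156, 215.1999969482422], [312.5, 223.89999389648438]]
world rect z16 ((533.5922241210938, 287.58001708984375), (139.4761962890625, 36.37947463989258), 13.85494327545166) centroid [532.04354736 287.16397135  16.        ]
tri (array([532.90638267, 287.17391664,   5.17137855]), [np.float64(0.11602554666047041), np.float64(0.11602554666068664)])
(array([461.56271767, 288.21370846,  15.54346231]), [np.float64(0.1203132443032069), np.float64(0.12031324430304484)])
(array([469.75019349, 252.97325176,  11.69306508]), [np.float64(0.07570925662461538), np.float64(0.07570925662477627)])
(array([595.4923718 , 321.91118949,  20.52935429]), [np.float64(0.16475113106219885), np.float64(0.164751131062228)])
(array([604.78758648, 286.38940204,  21.24060203]), [np.float64(0.47702422892101665), np.float64(0.47702422892100343)])
```

Both views agree: bar at (533.5,287.4), yaw 13.9°, size 138x36, top about 17 mm against an expected 16. Now the grasp. I'll keep the jaws at about 50 mm to fit the finger wells.

```bash
python3 - <<'E'
from h import *
from plant import *
q=ori(np.radians(13.9))
T=telemetry
fingers.gripper_to(0.59)
manip.reach([533.5,287.4,80],q); manip.wait(.2)
print(T.read_t(),T.read_position(),T.read_gripper_width(),T.read_wrist_force())
snap("wrist","c3"); snap("side","c3s")
hit=manip.line_to([533.5,287.4,6],rate=60,contact_N=8)
manip.wait(.2)
print(hit,T.read_t(),T.read_position(),T.read_wrist_force())
snap("wrist","c4")
E
```

```text
6.6667 [535.0128562  287.95902406  81.71595649] 0.5854001714856595 [0.72227202 0.23356046 0.6107842 ]
False 8.35 [533.66553351 287.43287246   6.27177288] [ 0.5531153  -0.07850836  0.8126283 ]
```

View pics/c4.png

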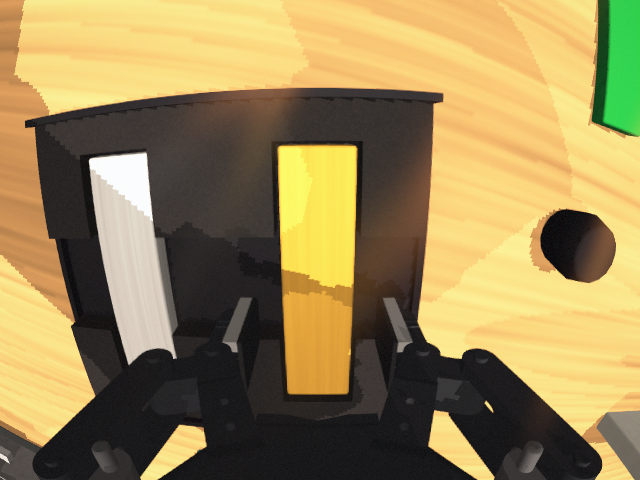

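View pics/c3.png

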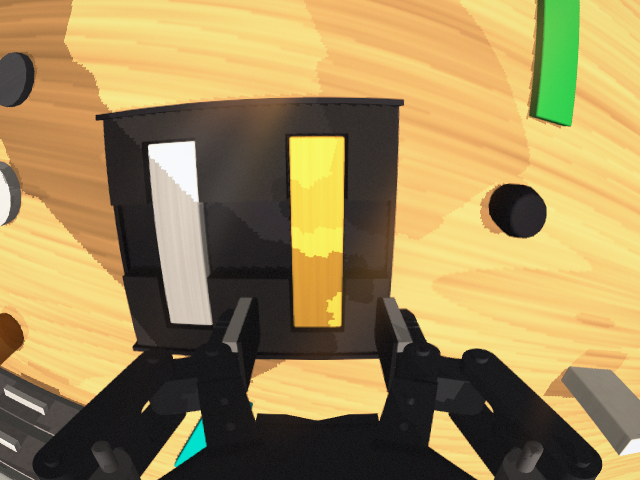

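```bash
python3 - <<'E'
from h import *
m,im=load("c4"); a=np.radians(13.9);u=np.array([np.cos(a),np.sin(a)]);v=np.array([-u[1],u[0]])
c=np.array([533.5,287.4])
for s in(-70,-28,0,28,70): print("bar",s,proj(m,[*(c+u*s),16],True).round(1))
for s in(-11,11):
  for z in (10,32): print("pad",s,z,proj(m,[*(c+u*s+v*25),z],True).round(1),proj(m,[*(c+u*s-v*25),z],True).round(1))
for s in(-28,28): print("foam",s,proj(m,[*(c+u*s+v*40),20],True).round(1))
mk=mask(im,(16,150,90),(32,255,255)); z=np.zeros_like(mk);z[100:420,270:365]=mk[100:420,270:365]
b=big(z)[0];print(b[2])
E
```

```text
bar -70 [316.8 144.2]
bar -28 [316.8 234.4]
bar 0 [316.8 288.5]
bar 28 [316.9 336.1]
bar 70 [316.9 395.1]
pad -11 10 [366.6 263.3] [267.1 263.3]
pad -11 32 [372.6 281.2] [261.  281.2]
pad 11 10 [364.5 302.3] [269.2 302.3]
pad 11 32 [369.8 323.5] [263.9 323.5]
foam -28 [402.4 237. ]
foam 28 [393.  338.9]
[  277   144    81   251 17467]
```

```bash
python3 - <<'E'
from h import *
a=cv2.imread("pics/c3.png")[280:440,180:460]
cv2.imwrite("pics/fz.png",cv2.convertScaleAbs(cv2.resize(a,None,fx=2.8,fy=2.8,interpolation=cv2.INTER_CUBIC),alpha=1.8,beta=20))
E
```

```text
(no output)
```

View pics/fz.png

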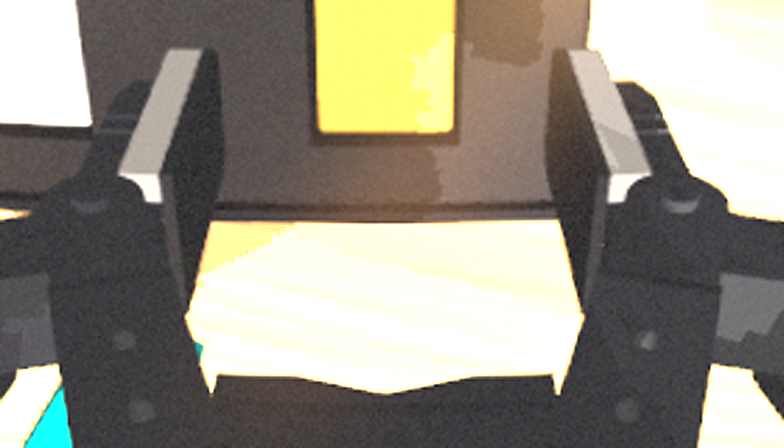

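```bash
python3 - <<'E'
from h import *
a=cv2.imread("pics/c3s.png")[90:330,130:430]
cv2.imwrite("pics/c3sz.png",cv2.convertScaleAbs(cv2.resize(a,None,fx=2.4,fy=2.4,interpolation=cv2.INTER_CUBIC),alpha=1.3))
E
```

```text
(no output)
```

View pics/c3sz.png

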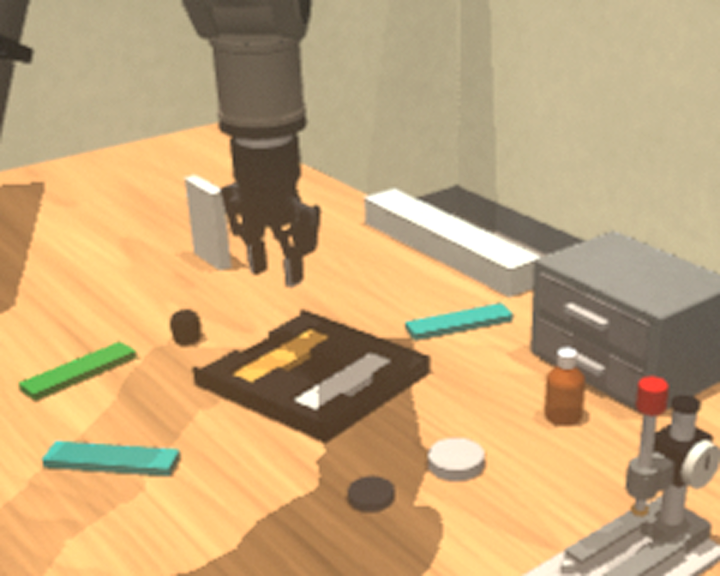

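```bash
python3 - <<'E'
from h import *
m,im=load("c3s")
p=np.array([535,288,81.7])
a=np.radians(13.9);v=np.array([-np.sin(a),np.cos(a),0])
for dz in (0,10,40): print(dz,[proj(m,p+[0,0,dz]+s*v*25).round(1) for s in(-1,0,1)])
for pt in [(238,203),(252,208)]: 
  o,d=ray(m,pt); t=(p[0]-o[0])/d[0]; print(o+d*t)
m0=camera_model if 0 else None
m,im=load("c3"); o,d=ray(m,m["mtx"][:2,2]); print(o-p)
E
```

```text
0 [array([252.4, 218.9]), array([246. , 216.5]), array([239.8, 214.1])]
10 [array([252.1, 215.7]), array([245.7, 213.4]), array([239.5, 211. ])]
40 [array([251.4, 206.1]), array([244.9, 203.9]), array([238.6, 201.6])]
[535.         327.43170471 109.9765106 ]
[535.         250.99874559 122.56242494]
[-77.17810378 -18.93161481 176.45941902]
```

```bash
python3 - <<'E'
from h import *
import plant
m=plant.camera_model("side")
p=np.array([674.6,0,196.05])
for dz in (0,13,30): print(dz,[proj(m,p+[s*42.5,0,dz]).round(1) for s in(-1,1)])
a=cv2.imread("pics/side0.png")[100:220,300:420]
b=cv2.imread("pics/c3s.png")[150:250,200:320]
cv2.imwrite("pics/sz.png",np.hstack([cv2.resize(a,(400,400),interpolation=cv2.INTER_CUBIC),cv2.convertScaleAbs(cv2.resize(b,(400,400),interpolation=cv2.INTER_CUBIC),alpha=1.5)]))
E
```

```text
0 [array([339.4, 204.5]), array([364.3, 195.3])]
13 [array([339.5, 199.6]), array([364.6, 190.6])]
30 [array([339.7, 193.2]), array([365. , 184.3])]
```

View pics/sz.png

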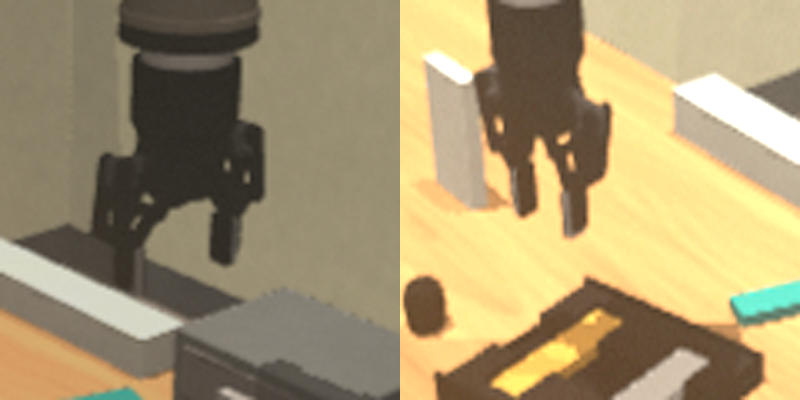

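The projections don't agree with the stated TCP. In the side and wrist views the visible fingertips sit about 30–40 mm higher than the TCP would put them, so the pads are still above the foam. I'll creep down with contact sensing to find the floor.

```bash
python3 - <<'E'
from h import *
from plant import *
T=telemetry
hit=manip.line_to([533.5,287.4,-20],rate=40,contact_N=6)
manip.wait(.15)
print(hit,T.read_t(),T.read_position(),T.read_wrist_force())
snap("wrist","c5");snap("side","c5s")
a=cv2.imread("pics/c5.png")[130:430,120:520]
b=cv2.imread("pics/c5s.png")[150:280,190:320]
cv2.imwrite("pics/c5z.png",np.hstack([a,cv2.convertScaleAbs(cv2.resize(b,(300,300),interpolation=cv2.INTER_CUBIC),alpha=1.5)]))
E
```

```text
False 9.35 [533.669182   287.45928493 -19.73965418] [-0.0092161   0.08167032 -0.41295275]
```

View pics/c5z.png

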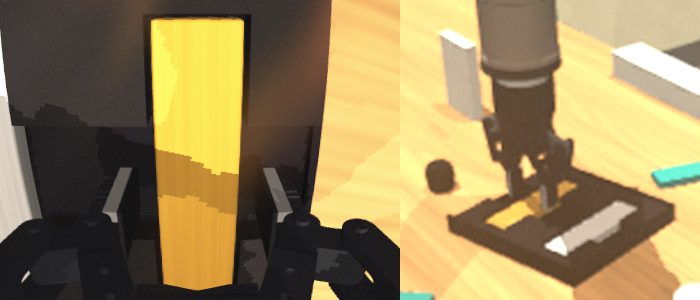

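No contact even at TCP -20, so the stated TCP height really is off by about 30 mm. I'll continue to the floor.

```bash
python3 - <<'E'
from h import *
from plant import *
T=telemetry
hit=manip.line_to([533.5,287.4,-45],rate=25,contact_N=5)
print(hit,T.read_t(),T.read_position(),T.read_wrist_force())
manip.wait(.15)
p=T.read_position();print(p,T.read_wrist_force())
snap("wrist","c6");snap("side","c6s")
a=cv2.imread("pics/c6.png")[130:430,120:520]
b=cv2.imread("pics/c6s.png")[150:280,190:320]
cv2.imwrite("pics/c6z.png",np.hstack([a,cv2.convertScaleAbs(cv2.resize(b,(300,300),interpolation=cv2.INTER_CUBIC),alpha=1.5)]))
E
```

```text
True 10.075 [533.4590795  287.40794438 -33.73398759] [-1.96886188 -1.10372469 12.58907302]
[533.47598205 287.38796317 -33.73614962] [-2.68583687 -0.72459154 11.93245152]
```

View pics/c6z.png

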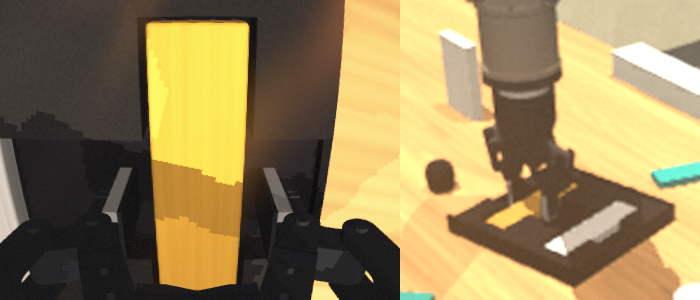

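It touched at TCP -33.7, so the real tips are about 38 mm above the stated TCP at this opening, assuming that was the case floor. I'll back off 4 mm and close.

```bash
python3 - <<'E'
from h import *
from plant import *
T=telemetry
manip.line_to([533.5,287.4,-29.5],rate=40)
w=fingers.gripper_to(0.0); manip.wait(.1)
print(T.read_t(),T.read_position(),T.read_gripper_width()*85,T.read_wrist_force())
manip.line_to([533.5,287.4,-19.5],rate=40); manip.wait(.15)
print(T.read_t(),T.read_position(),T.read_gripper_width()*85,T.read_wrist_force(),T.read_moment())
snap("wrist","d1");snap("side","d1s")
a=cv2.imread("pics/d1.png")[130:430,120:520]
b=cv2.imread("pics/d1s.png")[150:280,190:320]
cv2.imwrite("pics/d1z.png",np.hstack([a,cv2.convertScaleAbs(cv2.resize(b,(300,300),interpolation=cv2.INTER_CUBIC),alpha=1.5)]))
E
```

```text
10.9917 [533.39343246 287.48917423 -29.3887644 ] 33.98803737359239 [-2.54654918 -1.33196601  6.07636207]
11.5417 [533.38286779 287.2643652  -19.67863189] 33.5807834897337 [-0.30701395 -0.42054401 -5.00513084] [-0.01987774 -0.01139654 -0.01382146]
```

View pics/d1z.png

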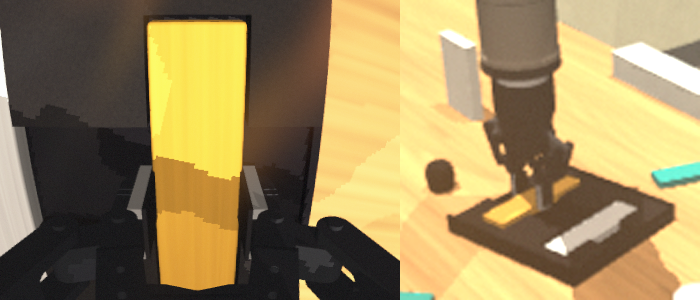

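The bar is up: wrist Fz is -5 N, the moment is about 0, and its bottom sits at TCP+33.4. Next I'll carry it to the apron.

```bash
cat >> h.py <<'E'
MOUTH=np.array([529.0,-239.6]); YAW=0.019
def gp(xg,z,yg=0.):
    c,s=np.cos(YAW),np.sin(YAW); p=MOUTH+xg*np.array([c,s])+yg*np.array([-s,c]); return [p[0],p[1],z]
E
python3 - <<'E'
from h import *
from plant import *
T=telemetry
manip.line_to([533.5,287.4,110],rate=200)
q=ori(YAW)
try:
    manip.reach(gp(-90,110),q)
    manip.line_to(gp(-90,0),rate=120); manip.wait(.2)
except manip.Unreachable as e: print("U",e)
print(T.read_t(),T.read_position(),gp(-90,0),T.read_gripper_width()*85,T.read_wrist_force())
snap("wrist","e1");snap("side","e1s")
b=cv2.imread("pics/e1s.png")[200:380,280:460]
cv2.imwrite("pics/e1z.png",cv2.resize(b,(600,600),interpolation=cv2.INTER_CUBIC))
E
```

```text
15.65 [ 439.37602353 -241.53032399    0.60822433] [np.float64(439.01624451130215), np.float64(-241.30989711685706), 0] 33.885214932216016 [ 0.45781289  0.09799628 -3.52457732]
```

View pics/e1z.png

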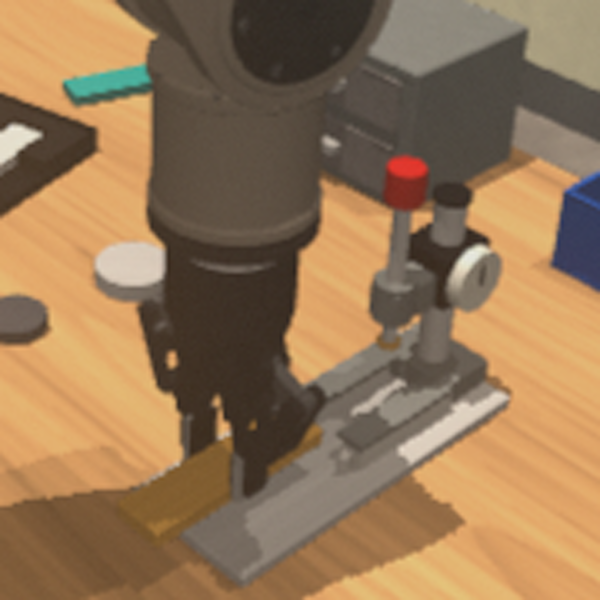

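View pics/e1.png

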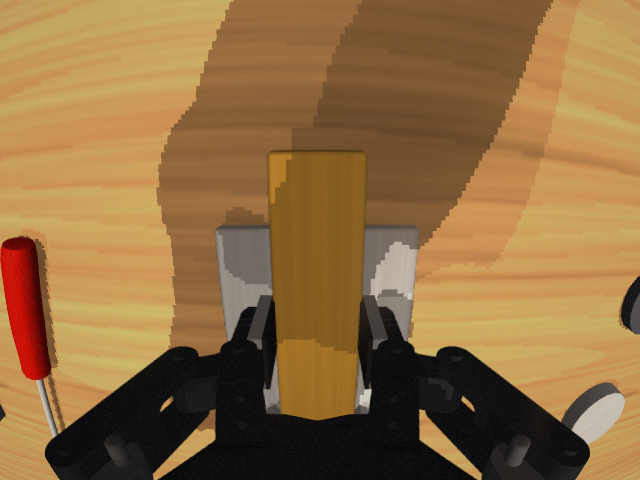

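The bar is centred over the apron: its columns are 268–366 (mid 317) and the plate's front edge is 217–418 (mid 317.5). I'll lower to touch.

```bash
python3 - <<'E'
from h import *
from plant import *
T=telemetry
manip.line_to(gp(-90,-15),rate=60)
hit=manip.line_to(gp(-90,-30),rate=20,contact_N=4); manip.wait(.1)
p=T.read_position();print(hit,T.read_t(),p,T.read_wrist_force())
z=p[2]+1.8
manip.line_to(gp(-90,z),rate=30); manip.wait(.15)
print(T.read_position(),T.read_wrist_force())
# slide in to leading end +10 (centre -60)
hit=manip.line_to(gp(-58,z),rate=30,contact_N=8); manip.wait(.1)
print(hit,T.read_t(),T.read_position(),T.read_wrist_force(),T.read_moment())
snap("wrist","e2");snap("side","e2s");snap("scene","e2c")
b=cv2.imread("pics/e2s.png")[200:380,280:460];c=cv2.imread("pics/e2c.png")[190:310,190:310]
cv2.imwrite("pics/e2z.png",np.hstack([cv2.resize(x,(400,400),interpolation=cv2.INTER_CUBIC) for x in(b,c)]))
E
```

```text
True 16.75 [ 439.1527257  -241.39264793  -23.44962934] [-0.76598342  0.32862602  8.53305104]
[ 438.79616035 -241.23489155  -21.86715922] [ 0.52749323  0.21234229 -4.5417697 ]
False 18.4667 [ 470.77247072 -240.76951824  -21.66314655] [-0.06224632  0.3113052  -4.75465388] [-0.04741676  0.08155576  0.01823554]
```

View pics/e2z.png

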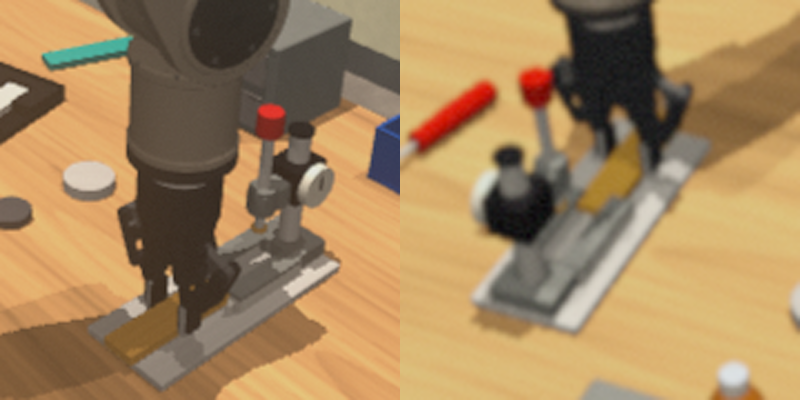

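Contact came at the predicted height (-23.45), and the bar is entering the mouth without side force. I'll continue, then release and regrip near the tail.

```bash
python3 - <<'E'
from h import *
from plant import *
T=telemetry
z=-21.8
hit=manip.line_to(gp(-32,z),rate=40,contact_N=8); manip.wait(.1)
p=T.read_position();print(hit,T.read_t(),p,T.read_wrist_force())
if not hit:
    manip.line_to(gp(-32,-22.8),rate=20)
    fingers.gripper_to(0.62); manip.wait(.1)
    print(T.read_t(),T.read_gripper_width()*85,T.read_wrist_force())
    manip.line_to(gp(-87,-21),rate=80); manip.wait(.1)
    print(T.read_t(),T.read_position(),T.read_wrist_force())
snap("wrist","e3");snap("side","e3s")
b=cv2.imread("pics/e3s.png")[200:380,280:460];c=cv2.imread("pics/e3.png")[130:430,120:520]
cv2.imwrite("pics/e3z.png",np.hstack([cv2.resize(b,(400,400),interpolation=cv2.INTER_CUBIC),cv2.resize(c,(400,400))]))
E
```

```text
False 19.5167 [ 496.69389913 -240.29177714  -21.82590769] [ 0.07034922 -0.36343025 -5.00363081]
20.1917 52.004210776736244 [-0.04050666  0.07590753 -0.14660626]
21.1333 [ 442.62369546 -241.22042205  -20.9630512 ] [ 0.02074782 -0.84936646 -0.21827293]
```

View pics/e3z.png

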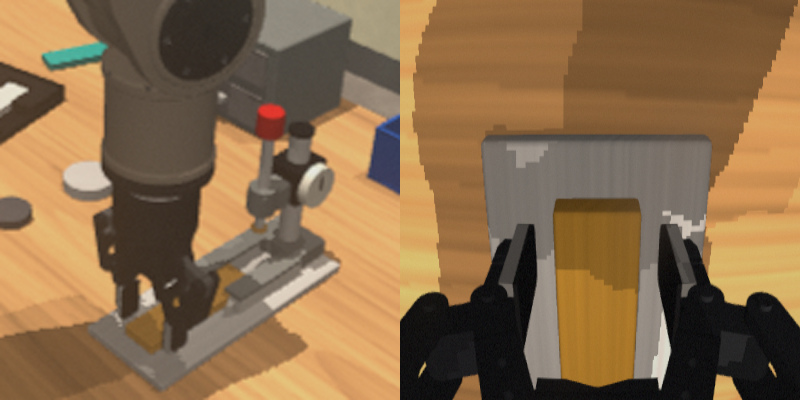

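```bash
python3 - <<'E'
from h import *
from plant import *
T=telemetry
fingers.gripper_to(0.0); manip.wait(.1)
print(T.read_t(),T.read_gripper_width()*85,T.read_wrist_force())
hit=manip.line_to(gp(-42,-21),rate=50,contact_N=12); manip.wait(.1)
print(hit,T.read_t(),T.read_position(),gp(-42,-21),T.read_wrist_force(),T.read_moment())
if not hit:
    hit=manip.line_to(gp(-27,-21),rate=15,contact_N=12); manip.wait(.1)
    print(hit,T.read_t(),T.read_position(),T.read_wrist_force(),T.read_moment())
snap("wrist","e4");snap("side","e4s")
b=cv2.imread("pics/e4s.png")[200:380,280:460];c=cv2.imread("pics/e4.png")[130:430,120:520]
cv2.imwrite("pics/e4z.png",np.hstack([cv2.resize(b,(400,400),interpolation=cv2.INTER_CUBIC),cv2.resize(c,(400,400))]))
E
```

```text
21.65 33.554483247218016 [-2.52118072  1.68590146  8.56708345]
True 21.9833 [ 442.1393447  -241.20881908  -20.72969664] [np.float64(487.007580771941), np.float64(-240.39795198786663), -21] [-1.51396283  0.67582925  9.63552916] [0.07543609 0.34748014 0.01110067]
```

View pics/e4z.png

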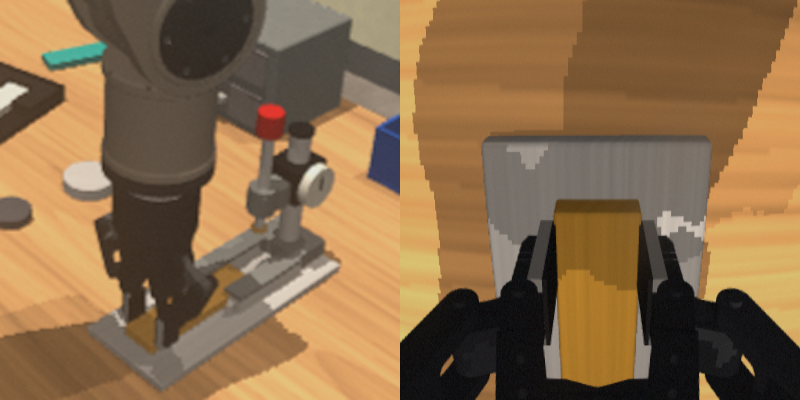

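Closing swung the tips onto the apron (8.6 N). I'll open, rise 2 mm, regrip and then push.

```bash
python3 - <<'E'
from h import *
from plant import *
T=telemetry
fingers.gripper_to(0.52)
manip.line_to(gp(-87,-18.7),rate=30)
fingers.gripper_to(0.0); manip.wait(.1)
print(T.read_t(),T.read_gripper_width()*85,T.read_position(),T.read_wrist_force())
hit=manip.line_to(gp(-42,-18.7),rate=50,contact_N=12); manip.wait(.1)
print(hit,T.read_t(),T.read_position(),T.read_wrist_force(),T.read_moment())
if not hit:
    hit=manip.line_to(gp(-27,-18.7),rate=15,contact_N=12); manip.wait(.1)
    print(hit,T.read_t(),T.read_position(),gp(-35,0),T.read_wrist_force(),T.read_moment())
snap("wrist","e5");snap("side","e5s")
b=cv2.imread("pics/e5s.png")[200:380,280:460];c=cv2.imread("pics/e5.png")[130:430,120:520]
cv2.imwrite("pics/e5z.png",np.hstack([cv2.resize(b,(400,400),interpolation=cv2.INTER_CUBIC),cv2.resize(c,(400,400))]))
E
```

```text
22.9667 33.14527059586956 [ 442.05274728 -241.22568281  -18.2808701 ] [-3.0720025   2.2222784  11.77240511]
True 23.3 [ 442.01491291 -241.19909651  -18.25589497] [-2.80123785  0.53452166  9.27358519] [0.20963164 0.40024339 0.00563372]
```

View pics/e5z.png

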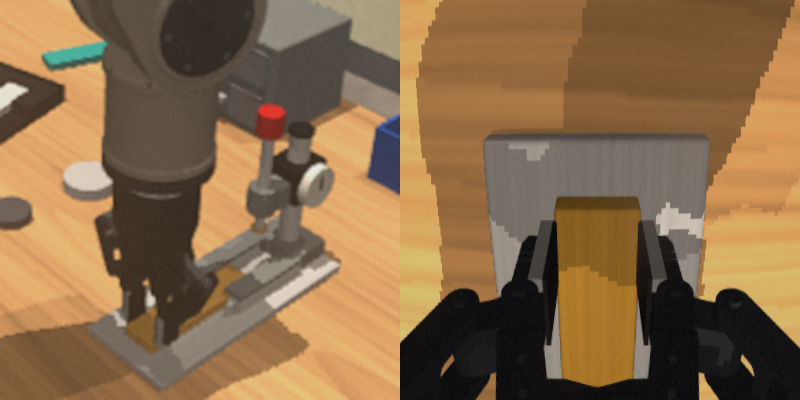

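The same upward force at a higher z means the closing pads drag the bar down onto the apron by friction, not tip contact. I'll relieve it with a small lift and then push.

```bash
python3 - <<'E'
from h import *
from plant import *
T=telemetry
z=-18.2
for i in range(5):
    f=T.read_wrist_force()[2]
    if f<0: break
    z+=.5; manip.line_to(gp(-87,z),rate=20); manip.wait(.1)
print(z,T.read_t(),T.read_position(),T.read_wrist_force())
hit=manip.line_to(gp(-42,z),rate=40,contact_N=14); manip.wait(.1)
print(hit,T.read_t(),T.read_position(),T.read_wrist_force(),T.read_moment())
if not hit:
    hit=manip.line_to(gp(-27,z),rate=15,contact_N=14); manip.wait(.1)
    print(hit,T.read_t(),T.read_position(),gp(-35,0),T.read_wrist_force(),T.read_moment())
snap("wrist","e6");snap("side","e6s")
b=cv2.imread("pics/e6s.png")[200:380,280:460];c=cv2.imread("pics/e6.png")[130:430,120:520]
cv2.imwrite("pics/e6z.png",np.hstack([cv2.resize(b,(400,400),interpolation=cv2.INTER_CUBIC),cv2.resize(c,(400,400))]))
E
```

```text
-17.7 23.75 [ 441.9374098  -241.19784224  -17.84317242] [ 1.43928725  0.92930911 -2.72126826]
False 25.125 [ 487.18281732 -240.40716976  -17.55418668] [ 2.06942298  0.15657241 -3.31682476] [ 0.14066302 -0.25733062  0.01770349]
True 25.8417 [ 493.22024356 -240.3386705   -18.20852921] [np.float64(494.0063173099508), np.float64(-240.26495998988884), 0] [-1.70373758 -1.22000667  5.98667299] [0.02309574 0.19587234 0.03414199]
```

View pics/e6z.png

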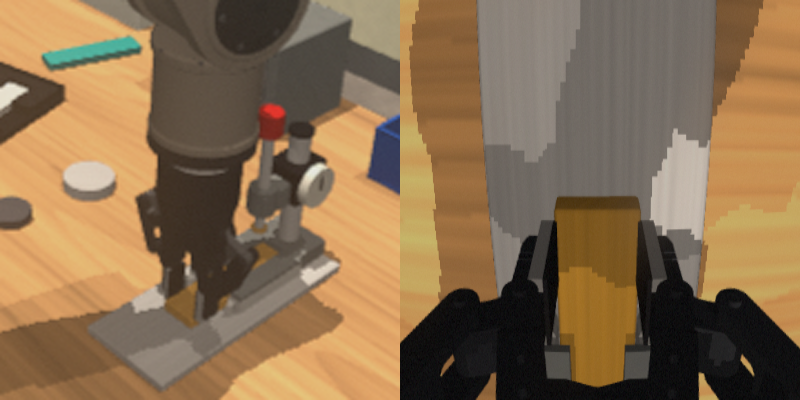

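It stopped at x=493.2 against a predicted 494.0. To be sure it is home, I'll release and push the tail end with shut fingers.

```bash
python3 - <<'E'
from h import *
from plant import *
T=telemetry
fingers.gripper_to(0.55)
manip.line_to(gp(-35.8,20),rate=150)
manip.line_to(gp(-80,20),rate=200); manip.wait(.15)
snap("wrist","f1")
fingers.gripper_to(0.0)
h=manip.line_to(gp(-80,-15),rate=100,contact_N=6); manip.wait(.05)
print(h,T.read_t(),T.read_position(),T.read_wrist_force())
z=T.read_position()[2]+(1.5 if h else 0)
if h: manip.line_to(gp(-80,z),rate=40)
h=manip.line_to(gp(-50,z),rate=40,contact_N=12)
p=T.read_position(); print(h,T.read_t(),p,T.read_wrist_force())
manip.wait(.2); print(T.read_position(),T.read_wrist_force())
snap("side","f2s")
b=cv2.imread("pics/f2s.png")[200:380,280:460];c=cv2.imread("pics/f1.png")[130:430,120:520]
cv2.imwrite("pics/f2z.png",np.hstack([cv2.resize(b,(400,400),interpolation=cv2.INTER_CUBIC),cv2.resize(c,(400,400))]))
E
```

```text
False 28.2667 [ 449.21090831 -241.15708221  -14.72490871] [ 1.00065046 -1.02559916  0.54940362]
True 28.8167 [ 468.48415564 -240.82824551  -15.03205496] [-4.70942829 -0.20576865 11.5314602 ]
[ 468.42616284 -240.82586127  -14.95974384] [-4.63566028  0.01280946  8.21578254]
```

View pics/f2z.png

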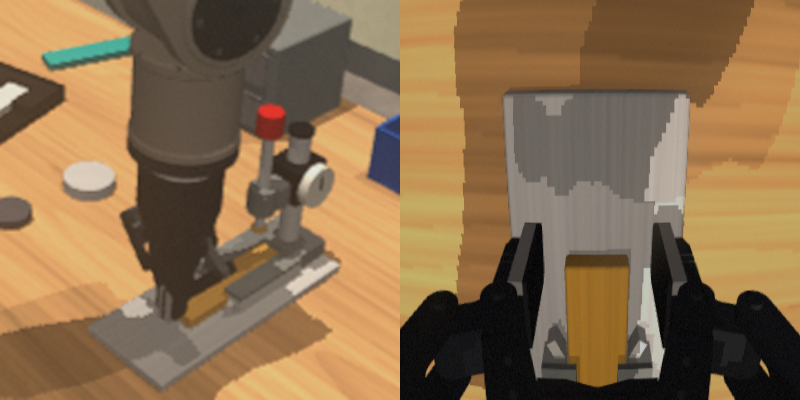

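The contact put the tail at about 479.4 (tool x 468.4 plus 11 mm), against an expected 479.0 when home. I'll check the tail edge in the f1 picture as well.

```bash
python3 - <<'E'
from h import *
m,im=load("f1")
c=cv2.resize(im[300:430,260:380],None,fx=5,fy=4.5,interpolation=cv2.INTER_CUBIC); cv2.imwrite("pics/f1z.png",cv2.convertScaleAbs(c[:,:,::-1],alpha=1.5))
for z in(10,22): print(z,proj(m,gp(-50,z),True),proj(m,gp(-60,z),True))
print("front edge",proj(m,gp(-120,10),True), "cheek tip",proj(m,gp(-11,26,20),True),proj(m,gp(-11,26,-20),True),"lip front",proj(m,gp(0,30,25),True))
E
```

```text
10 [316.55671474 320.67339555] [316.53027354 305.3371749 ]
22 [316.57943828 331.42864142] [316.5517402  315.55304905]
front edge [316.36423085 200.05378207] cheek tip [350.5704721  389.75164139] [282.80449404 389.87663262] lip front [358.50303718 407.26686645]
```

View pics/f1z.png

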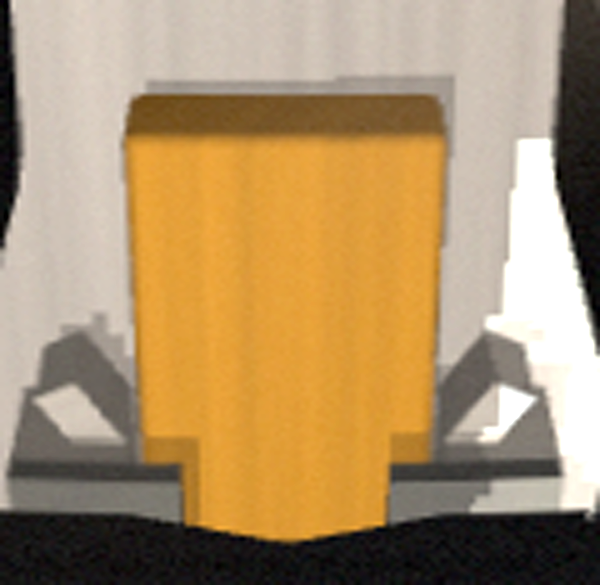

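The f1 picture agrees: tail edge rows are 321.3 and 330.4 against 320.7 and 331.4 predicted for home, and the lip front is 406.7 against 407.3. The bar is home. Now the knob: grip it, raise the head to its top stop (head = 0) as a zero reference, then lower 66 mm from there.

```bash
python3 - <<'E'
from h import *
from plant import *
T=telemetry
q=ori(YAW)
manip.line_to(gp(-75,-14),rate=80)
manip.line_to(gp(-75,170),rate=250)
fingers.gripper_to(0.62)
k=[589.0,-238.6]
manip.reach([*k,190],q); manip.wait(.2)
snap("wrist","k1");snap("side","k1s")
print(T.read_t(),T.read_position(),T.read_wrist_force())
b=cv2.imread("pics/k1s.png")[150:330,300:480];c=cv2.imread("pics/k1.png")[130:430,120:520]
cv2.imwrite("pics/k1z.png",np.hstack([cv2.resize(b,(400,400),interpolation=cv2.INTER_CUBIC),cv2.resize(c,(400,400))]))
m,_=load("k1")
print(proj(m,[589,-238.6,193],True))
E
```

```text
31.725 [ 588.42408692 -239.00000831  190.26208188] [-0.1570324   0.41311877  0.10931757]
[317.59882355 284.50728471]
```

View pics/k1z.png

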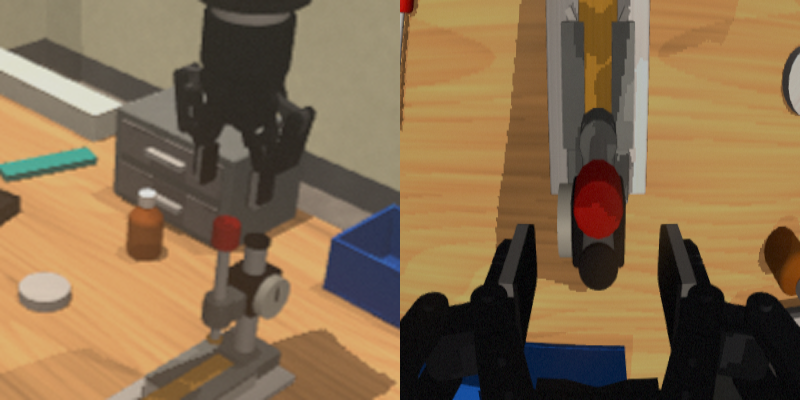

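The knob top is at (318,287) in the wrist view against (317.6,284.5) predicted, centred between the jaws. I'll go down and grip.

```bash
python3 - <<'E'
from h import *
from plant import *
T=telemetry
k=[589.5,-238.6]
h=manip.line_to([*k,136],rate=90,contact_N=6); manip.wait(.1)
print(h,T.read_t(),T.read_position(),T.read_wrist_force())
snap("side","k2s")
if not h:
    fingers.gripper_to(0.0); manip.wait(.1)
    print(T.read_t(),T.read_gripper_width()*85,T.read_position(),T.read_wrist_force())
    snap("side","k3s")
b,c=[cv2.imread(f"pics/{n}.png")[190:330,330:470] for n in("k2s","k3s")]
cv2.imwrite("pics/k3z.png",np.hstack([cv2.resize(x,(400,400),interpolation=cv2.INTER_CUBIC) for x in (b,c)]))
E
```

```text
False 32.575 [ 589.90879545 -238.70631197  136.68001365] [0.57400427 0.23204758 0.42149774]
33.0917 24.24074978540478 [ 589.65117043 -238.51399364  136.23620169] [-1.02018064  1.03371055  2.59048083]
```

View pics/k3z.png

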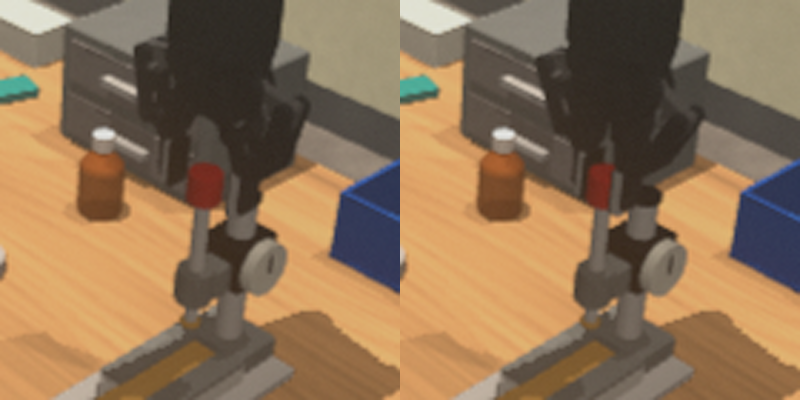

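```bash
python3 - <<'E'
from h import *
from plant import *
T=telemetry
k=[589.5,-238.6]
p0=T.read_position()[2]
h=manip.line_to([*k,p0+18],rate=40,contact_N=15); print(h,T.read_position(),T.read_wrist_force(),T.read_t())
if not h:
    h=manip.line_to([*k,p0+42],rate=20,contact_N=15)
    print(h,T.read_position(),T.read_wrist_force(),T.read_t())
manip.wait(.1); p=T.read_position(); print(p,p[2]-p0,T.read_wrist_force(),T.read_t(),T.read_gripper_width()*85)
snap("side","k4s");snap("wrist","k4")
b=cv2.imread("pics/k4s.png")[170:330,320:480];c=cv2.imread("pics/k4.png")[130:430,120:520]
cv2.imwrite("pics/k4z.png",np.hstack([cv2.resize(b,(400,400),interpolation=cv2.INTER_CUBIC),cv2.resize(c,(400,400))]))
E
```

```text
False [ 589.62136894 -238.53753163  154.56198701] [-0.10743297  1.5562633   3.28636166] 33.75
True [ 589.55939078 -238.4568119   155.77034414] [ 0.49295265 -0.55341276  2.62191746] 34.15
[ 589.55125728 -238.47156973  155.78315149] 19.592586498314745 [ 1.392656   -1.88197793  3.25211534] 34.25 24.098624796909373
```

View pics/k4z.png

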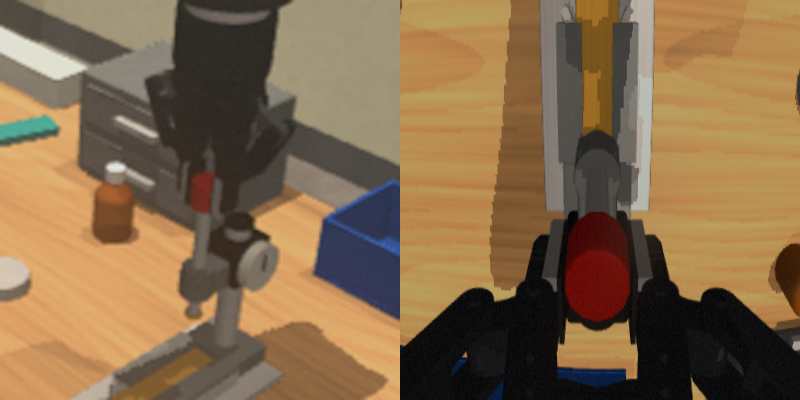

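It triggered after 19.6 mm, but with little residual force. I'll try further up to tell a real stop from a spurious trigger.

```bash
python3 - <<'E'
from h import *
from plant import *
T=telemetry
k=[589.5,-238.6]
for i in range(2):
    z=T.read_position()[2]
    h=manip.line_to([*k,z+12],rate=15,contact_N=16)
    print(h,T.read_position(),T.read_wrist_force(),T.read_t(),T.read_gripper_width()*85)
    manip.wait(.1); print(T.read_position(),T.read_wrist_force())
snap("side","k5s");snap("wrist","k5")
E
```

```text
True [ 589.54179235 -238.46999483  155.78141479] [ 1.72566521 -1.04906761  2.74255778] 34.65 24.144764677283316
[ 589.50797435 -238.45981821  155.74352031] [ 1.14076339 -0.44386767  3.27223592]
True [ 589.51469327 -238.47335818  155.77697918] [ 1.73314852 -1.14167942  3.84646699] 35.025 23.944509357722364
[ 589.51643259 -238.44686398  155.77500408] [ 1.52664605 -0.1471692   2.81592302]
```

```bash
python3 - <<'E'
from h import *
def rb(im):
    mk=mask(im,(0,150,60),(7,255,255)); mk[:, :380]=0;mk[:,430:]=0;mk[:200]=0;mk[300:]=0
    return big(mk)[0]
import plant
M=plant.camera_model("side")
def zat(px): # height where ray passes closest to knob axis
    o,d=ray(M,px); a=np.array([589.,-238.6]); t=((a-o[:2])@d[:2])/(d[:2]@d[:2]); return (o+d*t)[2]
for n in ("side0","e1s","k1s","k2s","k3s","k4s","k5s"):
    im=cv2.imread(f"pics/{n}.png")[:,:,::-1].copy(); b=rb(im); s=b[2]
    # foot brass disc
    print(n,b[1].round(1),s, "zc",zat(b[1]).round(1),"top",zat((b[1][0],s[1])).round(1),"bot",zat((b[1][0],s[1]+s[3])).round(1))
print([proj(M,[589,-238.6,z]).round(1) for z in (167,180,193,192,205,218)])
E
python3 - <<'E'
import cv2,numpy as np
o=[cv2.resize(cv2.imread(f"pics/{n}.png")[235:325,375:440],(390,540),interpolation=cv2.INTER_CUBIC) for n in("k1s","k5s")]
cv2.imwrite("pics/k5z.png",np.hstack(o))
E
```

```text
side0 [401.2 254.2] [395 247  14  16 176] zc 184.1 top 201.1 bot 162.9
e1s [401.3 254.3] [395 247  14  16 174] zc 183.9 top 201.1 bot 162.9
k1s [401.3 254.4] [395 247  13  16 170] zc 183.6 top 201.1 bot 162.9
k2s [401.2 254.5] [395 247  13  16 166] zc 183.5 top 201.1 bot 162.9
k3s [399.4 254.3] [395 247  10  16 117] zc 183.4 top 200.7 bot 162.4
k4s [400.2 246.2] [396 239  10  16 117] zc 202.8 top 219.4 bot 181.9
k5s [400.2 246.2] [396 239  10  16 117] zc 202.8 top 219.4 bot 181.9
[array([400.7, 261.2]), array([401.2, 255.9]), array([401.8, 250.5]), array([401.8, 250.9]), array([402.4, 245.5]), array([403. , 239.9])]
```

View pics/k5z.png

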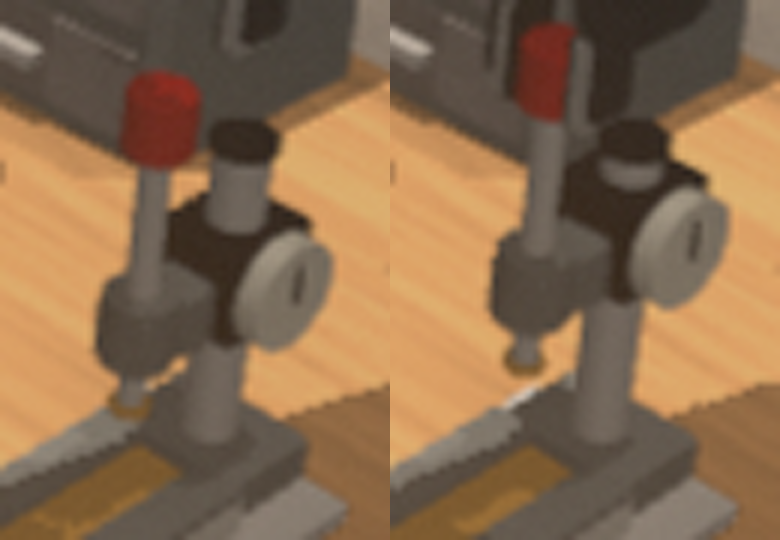

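The side view shows the knob centre going from 183.5 to 203–205 (19.4 mm) while the TCP rose 19.6 mm. There was no slip, and the repeatable stop is head = 0. Now I'll lower to head = 0.066.

```bash
python3 - <<'E'
from h import *
from plant import *
T=telemetry
k=[589.5,-238.5]; z0=155.77
h=manip.line_to([*k,z0-56],rate=45,contact_N=20); manip.wait(.1)
print(h,T.read_t(),T.read_position()[2]-z0,T.read_wrist_force())
if not h:
  for d in (59,62,64,66):
    h=manip.line_to([*k,z0-d],rate=15,contact_N=15); manip.wait(.1)
    print(d,h,T.read_t(),T.read_position()[2]-z0,T.read_wrist_force(),T.read_gripper_width()*85)
    if h: break
snap("side","l1s");snap("wrist","l1")
b=cv2.imread("pics/l1s.png")[235:325,375:440];c=cv2.imread("pics/l1.png")[130:430,120:520]
cv2.imwrite("pics/l1z.png",np.hstack([cv2.resize(b,(390,540),interpolation=cv2.INTER_CUBIC),cv2.resize(c,(400,540))]))
E
```

```text
False 36.7167 -56.2105740429749 [ 5.12371774 -0.35563265 -5.64661162]
59 False 37.1667 -59.08366801226185 [ 4.11328759 -0.10995971 -1.42702154] 24.05685855640685
62 False 37.6167 -62.16520698338377 [ 3.56456881  0.31391194 -1.79466253] 23.76544720761777
64 False 38.0 -64.10273832066814 [ 2.62910771  0.46133551 -0.50701079] 24.22289289447184
66 False 38.3833 -66.0851267382205 [ 4.61871559  1.63797391 -0.14891454] 23.757341513948695
```

View pics/l1z.png

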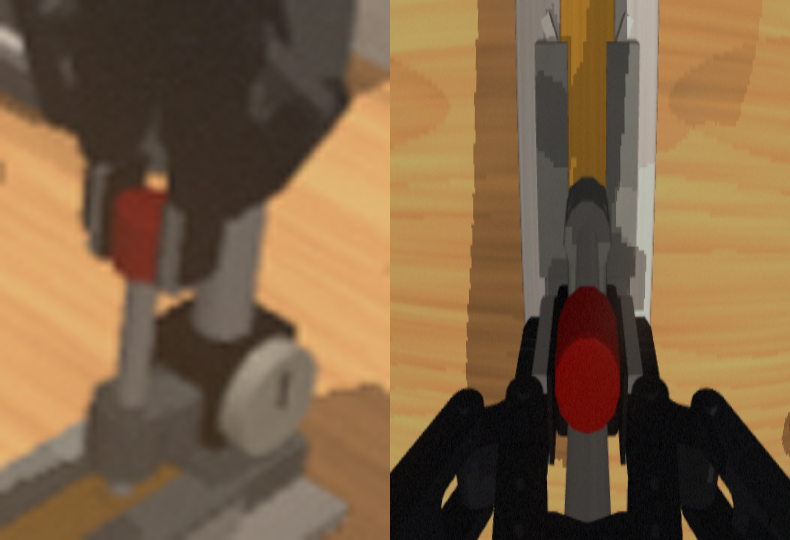

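The head is at 66.1 mm, with Fz rising by about 1.5 N over the last 6 mm, consistent with the foot spring. I'll release and check that it stays.

```bash
python3 - <<'E'
from h import *
from plant import *
T=telemetry
k=[589.5,-238.5]
fingers.gripper_to(0.62); manip.wait(.1)
print(T.read_t(),T.read_position(),T.read_wrist_force())
snap("side","m1s")
manip.line_to([*k,190],rate=150); manip.wait(.2)
snap("side","m2s");snap("wrist","m2");snap("scene","m2c")
print(T.read_t(),T.read_position(),T.read_wrist_force())
M=camera_model("side")
def zat(px):
    o,d=ray(M,px); a=np.array([589.5,-238.5]); t=((a-o[:2])@d[:2])/(d[:2]@d[:2]); return (o+d*t)[2]
for n in ("k5s","l1s","m1s","m2s"):
    im=cv2.imread(f"pics/{n}.png")[:,:,::-1].copy()
    mk=mask(im,(0,150,60),(7,255,255)); mk[:, :380]=0;mk[:,430:]=0;mk[:200]=0;mk[300:]=0
    b=big(mk)[0];s=b[2];print(n,b[1].round(2),s,zat(b[1]).round(1),zat((b[1][0],s[1])).round(1),zat((b[1][0],s[1]+s[3])).round(1))
b=cv2.imread("pics/m2s.png")[235:325,375:440];c=cv2.imread("pics/m2.png")[100:430,120:520]
cv2.imwrite("pics/m2z.png",np.hstack([cv2.resize(b,(390,540),interpolation=cv2.INTER_CUBIC),cv2.resize(c,(400,540))]))
E
```

```text
38.975 [ 589.38574293 -238.52753751   89.71561909] [-0.1017386   0.63550275 -0.47459677]
40.1917 [ 589.31847649 -238.41209929  189.4718103 ] [-0.67551806 -0.40364288  0.16734569]
k5s [400.23 246.15] [396 239  10  16 117] 202.6 219.2 181.6
l1s [397.44 272.91] [394 266   9  16 106] 137.1 154.2 114.0
m1s [399.19 273.51] [394 266  12  16 150] 136.1 154.7 114.6
m2s [399.11 273.5 ] [394 266  12  16 154] 136.1 154.7 114.5
```

View pics/m2z.png

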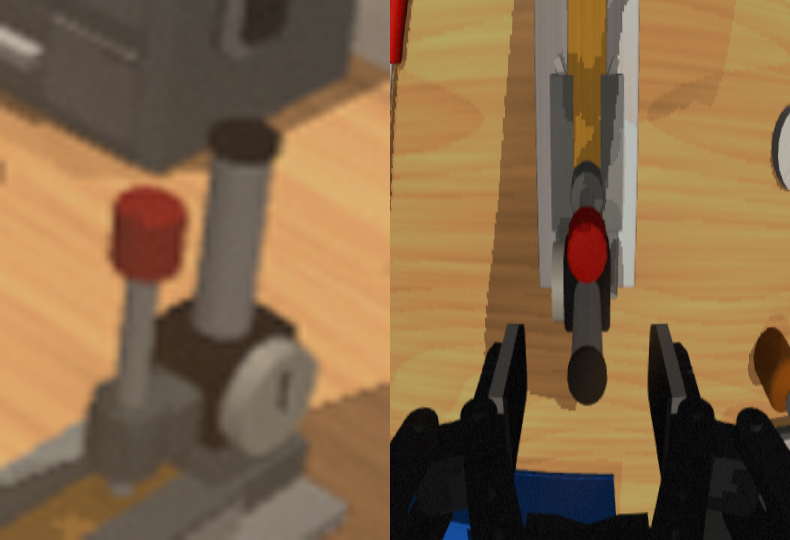

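View pics/m2c.png

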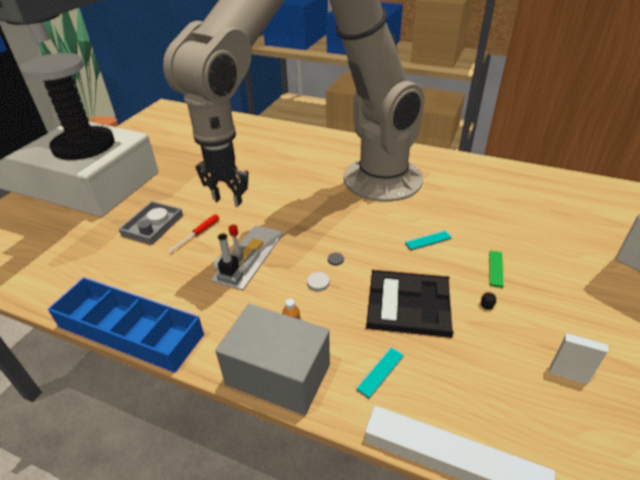

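```bash
python3 - <<'E'
from h import *
# sub-pixel row profile of redness over knob columns
def prof(n,c0,c1):
    im=cv2.imread(f"pics/{n}.png").astype(float); r=im[:,:,2]-(im[:,:,0]+im[:,:,1])/2
    p=r[225:300,c0:c1].mean(1); t=p.max()/2; i=np.flatnonzero(p>t); a,b=i[0],i[-1]
    up=a-1+(t-p[a-1])/(p[a]-p[a-1]); dn=b+(p[b]-t)/(p[b]-p[b+1]); return 225+up,225+dn
import plant; M=plant.camera_model("side")
def zat(px):
    o,d=ray(M,px); a=np.array([589.5,-238.5]); t=((a-o[:2])@d[:2])/(d[:2]@d[:2]); return (o+d*t)[2]
for n,c in (("k1s",(396,401)),("k3s",(396,401)),("k5s",(397,402)),("l1s",(395,399)),("m1s",(395,399)),("m2s",(395,399)),("k1s",(398,405)),("m2s",(396,403))):
    u,d=prof(n,*c); print(n,c,round(u,2),round(d,2),[round(zat((sum(c)/2-.5,x)),1) for x in(u,d)])
E
```

```text
k1s (396, 401) 246.63 266.6 [np.float64(200.9), np.float64(152.9)]
k3s (396, 401) 246.86 266.71 [np.float64(200.4), np.float64(152.6)]Traceback (most recent call last):
  File "<stdin>", line 11, in <module>
  File "<stdin>", line 6, in prof
IndexError: index 75 is out of bounds for axis 0 with size 75
```

```bash
python3 - <<'E'
from h import *
import plant; M=plant.camera_model("side")
def zat(px):
    o,d=ray(M,px); a=np.array([589.5,-238.5]); t=((a-o[:2])@d[:2])/(d[:2]@d[:2]); return (o+d*t)[2]
def prof(n,c0,c1,rc):
    im=cv2.imread(f"pics/{n}.png").astype(float); r=im[:,:,2]-im[:,:,1]  # R-G
    r0=rc-16;p=r[r0:rc+16,c0:c1].mean(1); t=45.; i=16
    a=i
    while p[a-1]>t:a-=1
    b=i
    while p[b+1]>t:b+=1
    return r0+a-1+(t-p[a-1])/(p[a]-p[a-1]), r0+b+(p[b]-t)/(p[b]-p[b+1]),p.max()
for n,c,rc in (("k1s",(396,401),254),("k3s",(396,401),254),("k5s",(397,402),246),("l1s",(395,399),273),("m1s",(395,399),273),("m2s",(395,399),273),("k1s",(398,405),254),("m2s",(396,403),273)):
    try:
        u,d,mx=prof(n,*c,rc); print(n,c,round(u,2),round(d,2),int(mx),[round(zat((sum(c)/2-.5,x)),1) for x in(u,d)])
    except Exception as e: print(n,e)
E
```

```text
k1s (396, 401) 247.22 261.97 68 [np.float64(199.6), np.float64(164.3)]
k3s (396, 401) 247.42 262.49 68 [np.float64(199.1), np.float64(163.0)]
k5s (397, 402) 239.23 253.82 69 [np.float64(218.4), np.float64(184.2)]
l1s (395, 399) 266.17 281.29 72 [np.float64(153.6), np.float64(115.6)]
m1s (395, 399) 262.62 281.22 73 [np.float64(162.3), np.float64(115.8)]
m2s (395, 399) 262.68 281.11 89 [np.float64(162.1), np.float64(116.0)]
k1s (398, 405) 246.61 262.43 82 [np.float64(201.7), np.float64(163.9)]
m2s (396, 403) 263.63 281.39 91 [np.float64(160.5), np.float64(116.1)]
```

The knob's lower edge moved less than 0.4 mm on release (rows 281.3 to 281.1), so the head held at about 66 mm. The scene view shows the grey bar and the bystanders where they were, and the gripper is clear. Handing in.

```bash
python3 - <<'E'
from plant import *
print(telemetry.read_t(),telemetry.read_wrist_force(),telemetry.read_joint_vel()); print(job.job_done())
E
```

```text
40.1917 [-0.67551806 -0.40364288  0.16734569] [-0.00043047 -0.00221998  0.00109987 -0.00239206 -0.00096518  0.0005649
  0.00079473]
the job is handed in; nothing more can be done
None
```

I handed the job in at 40.2 s of the 72 s allowed. The brass bar is home in the gauge slot, and the head is lowered so that the foot should be pressed in about 6 mm. The gripper is open and clear of everything.

**What I did**
- **Bar:** I gripped it by its middle, lifted it out of the case and slid its front end into the slot. I then regripped it near the tail and pushed until it hit the end stop, and pushed once more on the tail with shut fingers.
- **Head:** I gripped the red knob and raised the head to its top stop to get a zero. I then lowered it 66 mm from there and let go.

**Last checks**
- **Bar home:** By touch, the tail was at x ≈ 479.4 mm, where 479.0 mm is home. The wrist camera showed the tail edge within about 1 px of the home position.
- **Foot pressed in:** The arm reading gives head = 66.1 mm, so the foot should be pressed in about 6 mm. I had no direct foot reading. The vertical force rose about 1.3 N over the last 7 mm, which fits the foot's spring, and the knob moved less than 0.4 mm on release.
- **Other things:** The last scene picture shows the grey bar and bystanders in their places.

**What disagreed**
- **Fingertips:** They sit about 30–38 mm above the stated TCP. I worked from where the fingers actually touched instead.
- **Knob height:** My first wrist-camera estimate was about 5 mm low; the top stop corrected it.
- **Head travel:** The side camera measured about 68 mm against the arm's 66 mm, close to its pixel error. I went with the arm's figure.
- **Push force:** The final push on the tail also gave an unexplained upward force of about 8–11 N.

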